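# Lap a bench block along the fence with a push stick

### The arm

A 6-joint arm with a two-finger parallel gripper is mounted at the origin on a cart in front of the work surface, level with it; the furniture and walls round the work are solid. World frame = base frame: x ahead of the robot, y to its left, z up, the work surface at z = 0. Lengths are in mm, angles in rad, forces in N, time in s.
With the tool pointing down it reaches from about 275 to 725 mm from the base axis. Payload 15.9 kg.
Tool frame: the origin (TCP) lies midway between the tips of the shut fingers; the grasp point (between the pads) lies 19 mm behind it (robot.grip_point_offset is the distance from the TCP to the grasp point, in mm); z points along the fingers, y is the direction in which the jaws open and shut (so a half turn about z gives the same grasp; the last joint's range is limited). The gripper opens to 85 mm and grips with 20 to 120 N. Pads are 22 mm wide; open, the fingers measure 114 mm over their backs; the gripper's body (76 mm by 85 mm) begins 54 mm behind the grasp point. The pads swing forward as they close: fully open they stand 13 mm farther back than shut.
Start: joints at [-1.326, 0.213, -0.034, 1.323, 0, 1.571], TCP at [121.176, -485.079, 231.306] pointing down, gripper open.
Joint ranges: [-2.98, 2.98], [-0.74, 1.72], [-1.14, 1.35], [-2.1, 2.04], [-1.57, 1.44], [-3.14, 3.14]. Speed limits (rad/s): [1.89, 1.89, 2.39, 2.57, 3.14, 3.14].

### API

Orientations are given as a unit quaternion [x, y, z, w].
In Python, from station import robot gives the robot as it stands. The module is installed in compiled form; this text tells all that it offers.
- The arm moves only by the tool play_rows, never from a script. Its argument "steps" is a list of rows, each a list of 3 entries, a list of its own where there are three numbers: the closure, from 0 (fully open) to 1 (shut), then the shift along the tool's x, y, z in mm, then the turn about the tool's z in rad. A call has 1 to 5 rows; each row is the pose to reach, as a shift and turn from the pose measured when the call began, along the tool's axes at that moment; what a row does not reach only later rows make up. A row lasts 1/8 s, in which the tool goes at most 62.5 mm and 10.7 degrees, less where a joint would pass 70% of its speed; a pose out of reach is approached as far as the arm can. A call with a gripper value outside its range is refused whole. The fingers move at their own pace and stop on an object; "grip_force" is the grip in N (left out, the last holds). Time passes only in rows, so rows that repeat a pose let the fingers close. It gives the time, the measured TCP pose, the force and the opening at its end, in the units of the state.
- robot.sense(): the state, without advancing time (a new reading comes with each control period).
- robot.snapshot(name): name is "scene" or "top"; returns a dict with "image" (480x640x3 uint8, red, green, blue), "range_z" (480x640 float32, mm along the optical axis (not along the pixel's ray), 0 where there is no reading), "intrinsics" (3x3 intrinsics, pixels), "R" (3x3) and "t" (3): a world point X has camera coordinates R X + t. Camera axes: x right, y down, z forward; pixel columns grow to the right and rows downward; lengths in mm; the calibration is good to about 2 mm. A picture is of the moment at which its call begins.
- robot.finish_job(): hands the job in, once; it reports no verdict.
Trained networks look in a picture, given as the dict that the camera call returned (one of the last four; its "shot" number tells which), for a name from the list of things; names that differ only in an ending like _2 or _b are one class to them, and where a whole thing is asked for, a point or a joint stands for the part that bears it (a point fixed in the world has none). Each returns a list of dicts, best first, with "score" (0 to 1); they miss things now and then, are a little off and sometimes report something else, mostly with a low value. They report only what shows in the picture. A call takes as long as a camera call. They do not tell look-alikes from the thing itself.
- robot.search_frame(picture, label): "rect" ([centre column, centre row, width, height] in pixels, round what is visible of it).
The state is a dict: "clock": time; "joint_positions": joint angles; "qd": joint speeds; "joint_torque": joint torques, N m; "eef_pos": TCP position; "ee_rot": TCP orientation; "force": force on the tool from outside, world axes, zero at the start; "torque": the same for the moment, N m; "grip_width": finger opening in mm.
Only numpy, scipy, OpenCV 4.12 (cv2) and the standard library are available. Lean on these libraries where they do the work, as an engineer would, in place of code of your own. Each camera call takes 0.05 s, during which the arm holds its last target. There are 200 camera calls.

### The job

Take the wooden push stick out of its holder and, with its notched foot, press the small steel block against the fence of the lapping board and feed it along the fence until it is fully home against the end stop, keeping it pressed against the fence all the way, but gently: never more than 15 N on the fence or 25 N on the stop. Keep the gripper itself off the block, then stand the stick upright back in its holder, leaving the block home at the stop and the things round about where they are.

Things in the scene. Friction and masses are not known exactly. Their poses are not given: they have to be found in the camera images.
- board: Fixed wooden lapping board, 124 x 270 x 12 mm (its x -59 to +65, y -135 to +135 mm), grey abrasive sheet on top. Origin at its underside, on the bench; the block slides on its top, 12 mm higher. The feed runs along the board's +y (to the robot's left); the fence stands on its +x side (away from the robot).
- fence_base: Fence pivot post on the board at board x +36, y -105 mm; origin on the board's top, axes as the board's. Carries a rigid bar 12 mm thick, 20 mm high, from y -8 to +202 mm, its face 6 mm nearer the block than the post's axis. The bar is set up to 0.04 rad (2.3 deg) either way off the board's y, which is not measured: feel or see it. It does not give; each mm too far adds 3 N or more.
- stop: Rigid aluminium end stop across the board's +y end, 86 (board x) x 14 x 18 mm, origin at the centre of its underside, on the board's top at board y +112 mm. The block comes home on its -y face (board y +105 mm), the block's centre then near board y +83 mm. It does not give.
- block_center (a point): Centre of the small dark steel block: 38 mm (its x, across the board) x 44 mm (its y, along the feed) x 22 mm high, 0.2 to 0.4 kg. It starts loose on the board's entry (-y) end, some 5 to 18 mm off the fence, its axes within 0.15 rad of the board's. Friction on the board is 1 to 4 N.
- stick_mid (a point): Middle of the light wooden push stick, on its axis, 50 mm above its underside. Upright, 100 mm tall, 50 g; from 26 mm above the underside up it is a 20 x 20 mm square bar, faces along its own x and y: grip it 55 to 85 mm above the underside. Its foot is described under push_stick.
- holder: Fixed dark wooden cup, open on top, 54 x 54 x 34 mm, walls and floor 5 mm (opening 44 x 44 mm), origin at the centre of its underside on the bench. The stick stands in it on the floor, its axis within 5 mm of the middle, turned up to 0.1 rad from the holder's axes.
- steel_block: The same steel block, origin at the centre of its underside.
- push_stick: The push stick's origin: on its axis at the underside. The lowest 30 mm is an L-shaped foot: heel x -10 to +16, y -10 to 0; cheek x -10 to 0, y 0 to +16 mm; so the notch opens to its +x +y, inner corner on the axis. Turned as the board, foot 3 mm above the board, the notch takes the block's -x -y corner (rear, away from the fence); the bar then overhangs the 22 mm high block.
- gold_tin: Bystander: round gilt tin, 67 mm wide, 20 mm high, origin at its underside. Loose.
- bur_block: Bystander: block of rotary burs, 30 x 62 x 54 mm, origin at its underside. Loose.
- forming_block: Bystander: steel dapping block with hollows, 58 x 68 x 43 mm, origin at its underside. Loose.
- filings_pan: Bystander: round shallow pan of filings, 115 mm wide, 28 mm high, origin at its underside. Loose.
There are look-alikes about, which are no part of the job. Leave any turquoise look-alike of the push_stick alone.

How it is judged:
By the outcome, as a careful person would: the job done as asked, in the order asked, and still so for the second after the job is handed in, with the robot touching nothing.
It also fails if it takes over 72 s, if anything falls off the work surface, if the arm or the gripper's body presses on something with over 40 N, if the wrist force passes 120 N, or if a joint passes its speed limit or range.

## Working session

There is one attempt and no reset: what is moved stays moved. The work goes in short steps, Python scripts to look and compute and a tool call to move; the robot and the scene stay as the last step left them, time stands still between calls to the robot, and variables do not carry over. Pictures are saved under pics/ and viewed, about 8 in all and at most 12, crops included, and the job is handed in when it is done.

Besides the shell and the picture viewer there is one more tool, called after "Request:" as name([rows], argument=value, ...), one row to a line, values as JSON. play_rows: Moves the arm, as the interface text tells. Its arguments: {"type":"object","properties":{"steps":{"type":"array","items":{"type":"array"}},"grip_force":{"type":"number"}},"required":["steps"]}

```bash
mkdir -p pics
cat > h.py <<'E'
import numpy as np, cv2
from station import robot
def cloud(s):
    K,R,t,z=s["intrinsics"],s["R"],s["t"],s["range_z"].astype(float)
    v,u=np.mgrid[:480,:640]
    c=np.stack([(u-K[0,2])/K[0,0]*z,(v-K[1,2])/K[1,1]*z,z],-1)
    w=(c-t)@R; w[z==0]=np.nan
    return w
def save(name,im,s=1):
    cv2.imwrite(f"pics/{name}.png",cv2.resize(im[...,::-1],None,fx=s,fy=s,interpolation=cv2.INTER_CUBIC))
E
python3 - <<'E'
from h import *
np.set_printoptions(precision=1,suppress=True)
st=robot.sense(); print(st)
print(robot.grip_point_offset)
for c in ("top","scene"):
    s=robot.snapshot(c); w=cloud(s); save(c+"0",s["image"]); np.savez(c+"0.npz",w=w,**{k:s[k] for k in("image","range_z","intrinsics","R","t")})
    print(c,s["intrinsics"][0,0],-s["R"].T@s["t"])
    for n in "board fence_base stop steel_block push_stick holder gold_tin bur_block forming_block filings_pan".split():
        for d in robot.search_frame(s,n)[:3]:
            u,v,a,b=d["rect"]; p=w[int(v),int(u)]
            print(n,round(d["score"],2),np.array(d["rect"]),p)
E
```

```text
{'clock': 0.0, 'joint_positions': array([-1.3,  0.2, -0. ,  1.3, -0. ,  1.6]), 'qd': array([ 0.,  0., -0., -0., -0., -0.]), 'joint_torque': array([ -0. , -68.6,  48.7,   0. ,  -0. ,  -0. ]), 'eef_pos': array([ 121.1, -484.8,  230.8]), 'ee_rot': array([ 1. ,  0.1, -0. , -0. ]), 'force': array([ 0.1, -0.6, -0.1]), 'torque': array([ 0.,  0., -0.]), 'grip_width': 85.39768786768897}
18.700000000000003
top 576.2077673424074 [ 254.2  -75.4 1398.4]
board 0.84 [323.  245.1 114.   55.1] [516.7 -90.5   8.6]
fence_base 0.63 [324.5 226.2  88.2  13.7] [559.4 -93.   31. ]
stop 0.59 [276.4 247.2   8.4  33.9] [507.9  23.2  31.7]
steel_block 0.88 [350.1 243.6  21.5  17.2] [ 516.6 -155.4   33.6]
push_stick 0.75 [393.2 197.1  16.8  26.4] [ 620.2 -257.    72.1]
push_stick 0.46 [418.5 229.9  17.7  17.2] [ 540.7 -312.4   78.3]
holder 0.72 [418.5 233.1  28.4  33. ] [ 535.  -315.2   60.1]
gold_tin 0.63 [326.9 307.8  28.   27.4] [365.9 -97.   -2.6]
bur_block 0.61 [359.2 302.9  24.5  20.5] [ 375.2 -175.1   25.9]
forming_block 0.7 [349.4 246.2  22.5  15.1] [ 509.  -152.8   35.2]
forming_block 0.68 [185.3 208.1 
[... 386 characters left out ...]
teel_block 0.85 [363.7 263.6  26.8  25.1] [ 514.2 -165.6   33.4]
push_stick 0.73 [425.6 296.9  24.6  50.9] [ 537.  -329.4   71.7]
push_stick 0.7 [445.8 268.1  22.1  52.9] [ 625.2 -267.2   56.1]
holder 0.85 [422.1 318.5  44.1  37.2] [ 537.8 -329.    21.8]
gold_tin 0.62 [277.2 274.5  36.   28.3] [369.4 -88.8   1.1]
gold_tin 0.49 [351.2 255.3 123.2  88.6] [ 519.  -110.4   13.2]
bur_block 0.55 [299.9 295.   40.3  32. ] [ 369.6 -193.7   30. ]
bur_block 0.33 [424.2 318.4  44.2  33.8] [ 539.  -332.7   24.5]
filings_pan 0.57 [288.2 181.8  49.   30.4] [516.4 201.8  22.4]
filings_pan 0.56 [363.4 265.5  26.7  27.4] [ 511.6 -170.2   32.7]
filings_pan 0.49 [300.1 294.4  34.8  35.5] [ 372.8 -190.8   28.8]
```

Run:
```python
from h import *
d=np.load("top0.npz")["image"]; save("top_crop",d[170:340,150:450],2.6)
d=np.load("scene0.npz")["image"]; save("scene_crop",d[150:350,250:480],3)
```

```text
(no output)
```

View pics/top_crop.png

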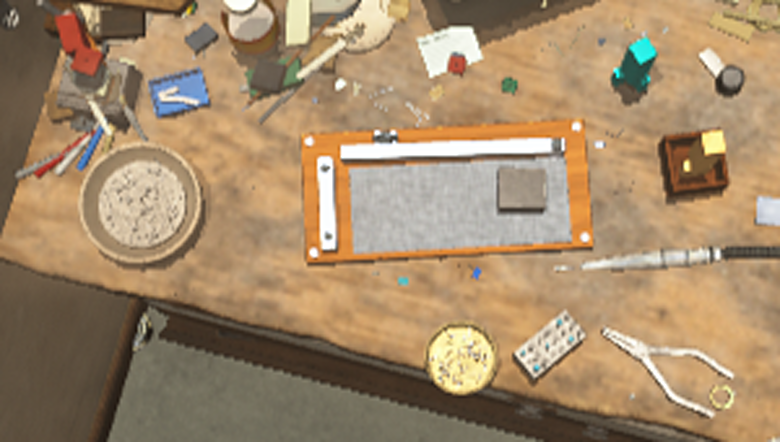

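View pics/scene_crop.png

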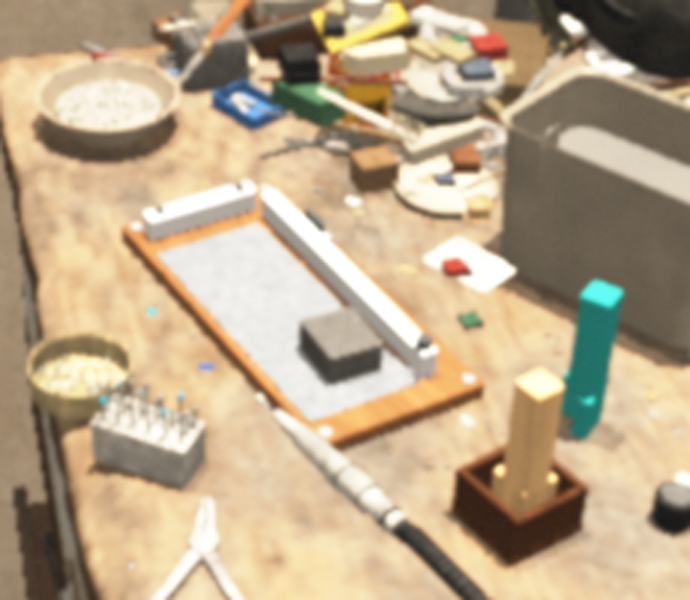

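The wooden stick stands in the holder at top pixel (418,230); the turquoise look-alike, standing free at (393,197), is to be left alone. The block is at (350,244), with the fence behind it and the stop at (276,247). Next I'll measure precisely with views rectified onto the known heights.

```bash
cat >> h.py <<'E'
def rect_img(s,z,x0,x1,y0,y1,r=2.0):
    """orthophoto at height z: row = (x1-x)*r, col=(y1-y)*r (top-view like)"""
    xs=x1-np.arange(int((x1-x0)*r))/r; ys=y1-np.arange(int((y1-y0)*r))/r
    X,Y=np.meshgrid(xs,ys,indexing="ij"); P=np.stack([X,Y,np.full_like(X,z)],-1)@s["R"].T+s["t"]
    K=s["intrinsics"]; u=(K[0,0]*P[...,0]/P[...,2]+K[0,2]).astype(np.float32); v=(K[1,1]*P[...,1]/P[...,2]+K[1,2]).astype(np.float32)
    return cv2.remap(s["image"],u,v,cv2.INTER_CUBIC)
def minrect(mask,x1,y1,r=2.0):
    n,l,st,_=cv2.connectedComponentsWithStats(mask.astype(np.uint8)); 
    if n<2: return None
    i=1+np.argmax(st[1:,4]); pts=np.argwhere(l==i).astype(np.float32)
    W=np.stack([x1-pts[:,0]/r,y1-pts[:,1]/r],-1).astype(np.float32)
    c,sz,a=cv2.minAreaRect(W); a=(a+45)%90-45
    return W.mean(0),c,sz,a,len(pts)/r/r
E
python3 - <<'E'
from h import *
np.set_printoptions(precision=1,suppress=True)
rows=[]
for c in("top","scene"):
    s=dict(np.load(c+"0.npz"))
    a=rect_img(s,34,440,600,-240,50,2)   # block top / fence top
    b=rect_img(s,105,480,600,-370,-260,2) # stick top
    h=rect_img(s,34,480,600,-370,-260,2) # holder rim
    rows.append(np.vstack([a,np.hstack([b,h,np.zeros((240,580-440,3),np.uint8)])]))
    hsv=cv2.cvtColor(a,cv2.COLOR_RGB2HSV); print(c,"block px",a[(600-516)*2,(50+155)*2],"fence",a[(600-560)*2,(50+100)*2],"sheet",a[(600-500)*2,(50+80)*2])
    hb=cv2.cvtColor(b,cv2.COLOR_RGB2HSV); print("stick hsv",hb[(600-538)*2,50:160:6])
cv2.imwrite("pics/rect.png",cv2.resize(np.hstack(rows)[...,::-1],None,fx=.69,fy=.69,interpolation=cv2.INTER_AREA))
E
```

```text
top block px [163 150 135] fence [254 255 255] sheet [183 180 176]
stick hsv [[ 11 161 108]
 [ 11 172 139]
 [ 11 174 142]
 [ 11 172 142]
 [ 11 175 143]
 [ 14 152 124]
 [ 16 142 115]
 [ 16 137 115]
 [ 16 136 114]
 [ 13 149  96]
 [ 30  95 255]
 [ 30  87 255]
 [ 30  99 255]
 [ 29 105 255]
 [ 24 126 255]
 [ 22 137 255]
 [ 16 108 180]
 [ 17  88 163]
 [ 17  87 164]]
scene block px [194 184 164] fence [255 255 255] sheet [236 234 231]
stick hsv [[ 20  81 245]
 [ 20  78 247]
 [ 21  75 247]
 [ 21  70 247]
 [ 20  70 247]
 [ 20  71 245]
 [ 20  69 243]
 [ 19  71 238]
 [ 18  73 231]
 [ 17  72 229]
 [ 22  70 249]
 [ 30  30 255]
 [ 30  23 255]
 [ 30  26 255]
 [ 29  31 255]
 [ 29  39 255]
 [ 28  56 255]
 [ 21 104 245]
 [ 16 128 184]]
```

View pics/rect.png

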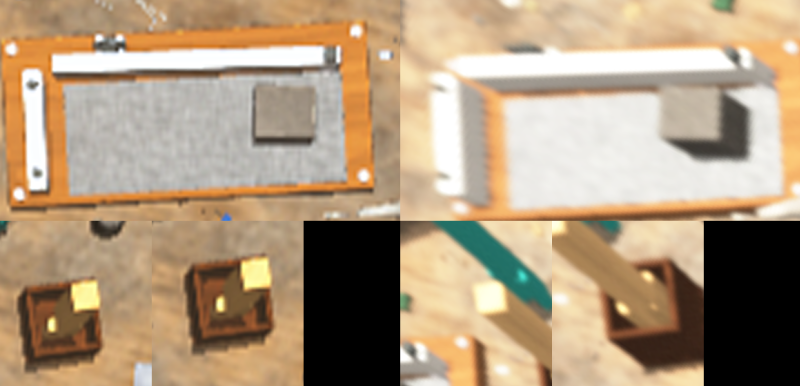

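```bash
cat > m.py <<'E'
from h import *
np.set_printoptions(precision=1,suppress=True)
def go(c):
    s=dict(np.load(c)) if isinstance(c,str) else c
    def H(z,*b): 
        a=rect_img(s,z,*b); return a,cv2.cvtColor(a,cv2.COLOR_RGB2HSV).astype(int)
    B=(420,610,-250,60)
    a,h=H(12,*B); print("board",minrect(cv2.morphologyEx(((h[...,0]<18)&(h[...,1]>170)&(h[...,2]>150)).astype(np.uint8),cv2.MORPH_OPEN,np.ones((5,5))),610,60))
    a,h=H(32,*B); print("fence",minrect((a.min(-1)>215),610,60))
    m=(a.min(-1)>215); m[:,:0]=0
    # fence near face edge: per-column lowest white row in bar
    e=[]
    for y in range(-170,5,5):
        col=a[:,int((60-y)*2)].min(-1).astype(float); xs=610-np.arange(len(col))/2
        k=(xs>535)&(xs<575); w=np.where(k&(col>215))[0]
        if len(w): 
            i=w.max(); e.append((y,xs[i]-.5*(col[i]-200)/(col[i]-col[i+1]+1e-6)))
    e=np.array(e); p=np.polyfit(e[:,0],e[:,1],1); r=e[:,1]-np.polyval(p,e[:,0]); p=np.polyfit(e[abs(r)<2,0],e[abs(r)<2,1],1); print("fence face top edge x at y=-150,-75,0",np.polyval(p,[-150,-75,0]),"slope",p[0].round(4),"res",r.std())
    a,h=H(30,*B); m=(a.min(-1)>200); m[:,130:]=0; m[:170//2]=0; print("stop",minrect(m,610,60))
    a,h=H(34,*B); m=((h[...,1]>28)&(h[...,1]<70)&(h[...,2]<185)).astype(np.uint8); m[(a.max(-1)<110)]=0
    m=cv2.morphologyEx(m,cv2.MORPH_OPEN,np.ones((9,9))); m[:,:20]=0; m[:100]=0;m[280:]=0; print("block",minrect(m,610,60))
    a,h=H(105,480,600,-370,-250); print("stick top",minrect((h[...,2]>225)&(h[...,1]>50)&(h[...,0]>18),600,-250))
    a,h=H(34,480,600,-370,-250); print("holder",minrect(cv2.morphologyEx(((h[...,0]<14)&(h[...,1]>110)&(h[...,2]<170)).astype(np.uint8),cv2.MORPH_CLOSE,np.ones((45,45))),600,-250))
if __name__=="__main__": go("top0.npz")
E
python3 m.py
```

```text
board (array([531. , -82.2], dtype=float32), (521.34228515625, -86.05276489257812), (122.78755187988281, 268.74017333984375), 3.036717176437378, 7948.0)
fence (array([557.7, -86.9], dtype=float32), (558.499267578125, -85.9765625), (15.055150985717773, 196.38851928710938), 1.7899105548858643, 2359.5)
fence face top edge x at y=-150,-75,0 [553.3 551.  548.7] slope -0.0308 res 0.45986875355797174
stop (array([506.8,  25.2], dtype=float32), (507.0843200683594, 25.327781677246094), (87.29247283935547, 14.108129501342773), 2.886418581008911, 1032.0)
block (array([ 519.4, -155.9], dtype=float32), (519.75, -156.5), (44.0, 37.5), 0.0, 1609.75)
stick top (array([ 546., -322.], dtype=float32), (546.2039184570312, -321.8808288574219), (19.783538818359375, 19.039331436157227), 7.125016689300537, 343.25)
holder (array([ 540.4, -314. ], dtype=float32), (541.9500732421875, -316.35003662109375), (60.83903503417969, 60.21886444091797), 7.125016689300537, 3082.75)
```

```bash
cat >> h.py <<'E'
from scipy.spatial.transform import Rotation as Ro
def rel(tgt,yaw):
    """shift/turn to TCP tgt(world mm) with tool y along -(rot(yaw) y)"""
    st=robot.sense(); R=Ro.from_quat(st["ee_rot"]).as_matrix(); p=np.array(st["eef_pos"])
    cur=np.arctan2(R[1,0],R[0,0])   # tool x heading = yaw
    d=R.T@(np.array(tgt)-p)
    return d.round(1),round(float((cur-yaw+np.pi)%(2*np.pi)-np.pi),3),"cur yaw",round(float(cur),4),p.round(1),np.array(st["force"]).round(2),round(st["clock"],2)
E
python3 -c "
from h import *
print(rel([546,-322,160],.12)); print(rel([546,-322,48],.12))
print(Ro.from_quat(robot.sense()['ee_rot']).as_matrix().round(3))"
```

```text
(array([451.7, -55.3,  71.3]), 0.125, 'cur yaw', 0.2448, array([ 121.2, -485.1,  231.3]), array([ 0.08,  0.56, -0.27]), 1.1)
(array([451.7, -55.3, 183.3]), 0.125, 'cur yaw', 0.2448, array([ 121.2, -485.1,  231.3]), array([ 0.08,  0.56, -0.27]), 1.1)
[[ 0.97   0.242 -0.   ]
 [ 0.242 -0.97   0.   ]
 [-0.    -0.    -1.   ]]
```

Request:
play_rows([
  [0, [100, -12, 15], 0.03],
  [0, [200, -25, 30], 0.06],
  [0, [300, -38, 50], 0.09],
  [0, [400, -50, 65], 0.125],
  [0, [451.7, -55.3, 71.3], 0.125],
], grip_force=70)

```text
clock: 1.72
eef_pos: [411.0, -373.0, 182.3]
ee_rot: [0.998, 0.06, 0.0, 0.0]
force: [0.2, -0.8, 0.8]
grip_width: 85.8
```

Request:
play_rows([
  [0, [219, -27, 35], 0.0],
  [0, [219, -27, 35], 0.0],
  [0, [219, -27, 35], 0.0],
])

```text
clock: 2.1
eef_pos: [590.7, -328.4, 152.9]
ee_rot: [0.998, 0.06, 0.0, 0.0]
force: [-0.3, -1.3, 1.3]
grip_width: 85.0
```

```bash
python3 -c "
from h import *
print(rel([546,-322,160],.12)); print(rel([546,-322,48],.12))"
```

```text
(array([-43.7, -11.6,  -7.1]), -0.001, 'cur yaw', 0.1194, array([ 590.7, -328.4,  152.9]), array([-0.29, -1.34,  1.26]), 2.1)
(array([-43.7, -11.7, 104.9]), -0.001, 'cur yaw', 0.1194, array([ 590.7, -328.4,  152.9]), array([-0.29, -1.34,  1.26]), 2.1)
```

Request:
play_rows([
  [0, [-44.7, -10.7, -7], 0],
  [0, [-44.7, -10.7, -7], 0],
  [0, [-44.7, -10.7, 50], 0],
  [0, [-44.7, -10.7, 90], 0],
  [0, [-44.7, -10.7, 105], 0],
])

```text
clock: 2.72
eef_pos: [544.3, -322.6, 46.2]
ee_rot: [0.998, 0.06, -0.001, -0.0]
force: [-0.3, -0.5, -0.7]
grip_width: 85.5
```

Request:
play_rows([
  [0, [0, 0, 0], 0],
  [1, [0, 0, 0], 0],
  [1, [0, 0, 0], 0],
  [1, [0, 0, 0], 0],
  [1, [0, 0, 0], 0],
])

```text
clock: 3.35
eef_pos: [544.5, -322.9, 46.9]
ee_rot: [0.998, 0.06, -0.0, -0.0]
force: [-1.0, -0.2, 2.9]
grip_width: 19.0
```

Request:
play_rows([
  [1, [0, 0, 0], 0],
  [1, [0, 0, 0], 0],
  [1, [0, 0, 0], 0],
  [1, [0, 0, 0], 0],
])

```text
clock: 3.85
eef_pos: [544.5, -322.9, 46.9]
ee_rot: [0.998, 0.06, -0.0, -0.0]
force: [0.2, -0.2, 0.2]
grip_width: 19.1
```

Request:
play_rows([
  [1, [0, 0, -30], 0],
  [1, [0, 0, -60], 0],
  [1, [0, 0, -90], 0],
  [1, [0, 0, -90], 0],
  [1, [0, 0, -90], 0],
])

```text
clock: 4.47
eef_pos: [544.3, -322.7, 136.2]
ee_rot: [0.998, 0.06, -0.001, -0.0]
force: [-0.5, -0.2, -1.1]
grip_width: 19.3
```

```bash
python3 -c "
from h import *
print(rel([485,-200,120],.031),robot.sense()['grip_width'])
s=robot.snapshot('scene'); w=cloud(s); np.savez('scene1.npz',w=w,**{k:s[k] for k in('image','range_z','intrinsics','R','t')})
save('lift',s['image'][180:340,360:520],5)
s=robot.snapshot('top'); m=rect_img(s,34,480,600,-370,-250,4); save('holder_empty',m,1)
"
```

```text
(array([ -44.3, -128.9,   16.3]), 0.088, 'cur yaw', 0.1192, array([ 544.3, -322.7,  136.2]), array([-0.5 , -0.17, -1.11]), 4.47) 19.259999302826667
```

View pics/lift.png

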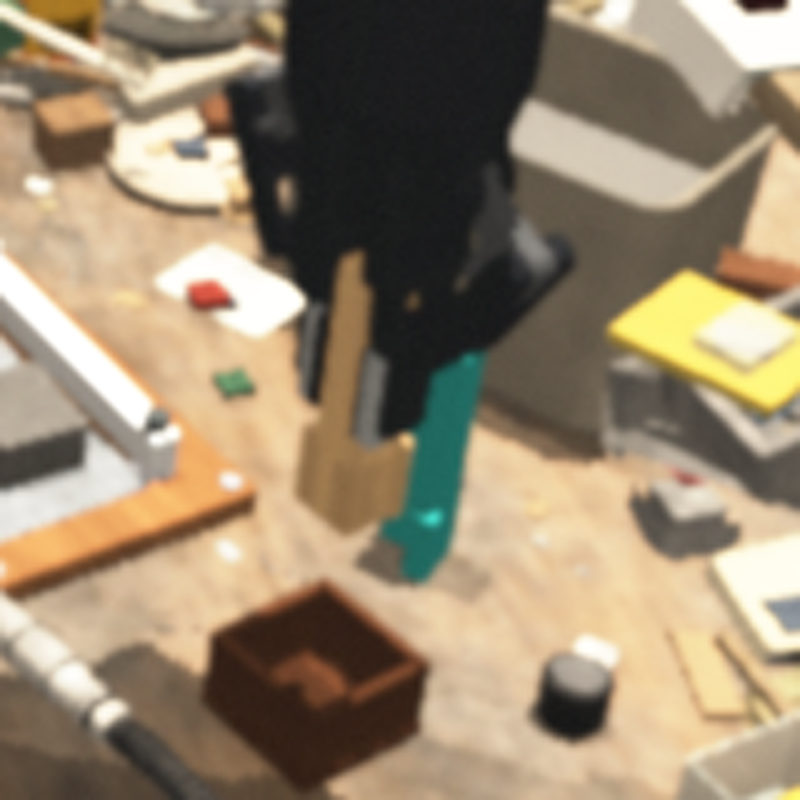

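Run:
```python
from h import *
s=dict(np.load("scene1.npz")); K,R,t=s["intrinsics"],s["R"],s["t"]; C=-R.T@t
for u,v,n in ((345,533,"corner -10,-10"),(299,492,"cheek -10,16"),(408,512,"heel 16,-10")):
    d=R.T@np.linalg.inv(K)@np.array([360+u/5-.4,180+v/5-.4,1]); p=C+d*(94.3-C[2])/d[2]
    print(n,p.round(1), (Ro.from_euler('z',-.119).as_matrix()@(p-np.array([544.3,-322.7,94.3]))).round(1))
```

```text
corner -10,-10 [ 539.  -332.5   94.3] [-6.5 -9.1 -0. ]
cheek -10,16 [ 537.3 -308.5   94.3] [-5.3 14.9 -0. ]
heel 16,-10 [ 563.8 -332.6   94.3] [ 18.2 -12.1  -0. ]
```

Request:
play_rows([
  [1, [-10, -32, 0], 0.03],
  [1, [-22, -75, 0], 0.06],
  [1, [-44, -125, 5], 0.088],
  [1, [-44.3, -128.9, 16], 0.088],
  [1, [-44.3, -128.9, 16], 0.088],
])

```text
clock: 5.2
eef_pos: [484.3, -199.6, 119.1]
ee_rot: [1.0, 0.016, -0.002, -0.001]
force: [0.6, -1.1, -0.3]
grip_width: 19.2
```

```bash
python3 -c "
from h import *
print(rel([487,-190,100],.031)); print(rel([487,-190,57],.031))
s=robot.snapshot('top'); m=rect_img(s,34,470,570,-210,-110,4); save('blk',m,1.5)
"
```

```text
(array([ 3.1, -9.5, 19.1]), 0.001, 'cur yaw', 0.0319, array([ 484.3, -199.6,  119.1]), array([ 0.61, -1.07, -0.29]), 5.2)
(array([ 3.3, -9.4, 62.1]), 0.001, 'cur yaw', 0.0319, array([ 484.3, -199.6,  119.1]), array([ 0.61, -1.07, -0.29]), 5.2)
```

Request:
play_rows([
  [1, [2, -10, 19], 0],
  [1, [2, -10, 40], 0],
  [1, [2, -10, 55], 0],
  [1, [2, -10, 61], 0],
  [1, [2, -10, 61], 0],
])

```text
clock: 5.88
eef_pos: [486.4, -190.3, 58.6]
ee_rot: [1.0, 0.016, -0.002, -0.001]
force: [-0.4, -0.4, -0.3]
grip_width: 19.5
```

```bash
python3 -c "
from h import *
print(rel([487,-190,57],.031),robot.sense()['torque'])
s=robot.snapshot('scene'); np.savez('scene2.npz',**{k:s[k] for k in('image','range_z','intrinsics','R','t')}); save('near',s['image'][200:320,300:440],5)
"
```

```text
(array([ 0.6, -0.3,  1.6]), 0.0, 'cur yaw', 0.031, array([ 486.4, -190.3,   58.6]), array([-0.42, -0.35, -0.25]), 5.88) [ 0.00799675 -0.01753321  0.01711469]
```

View pics/near.png

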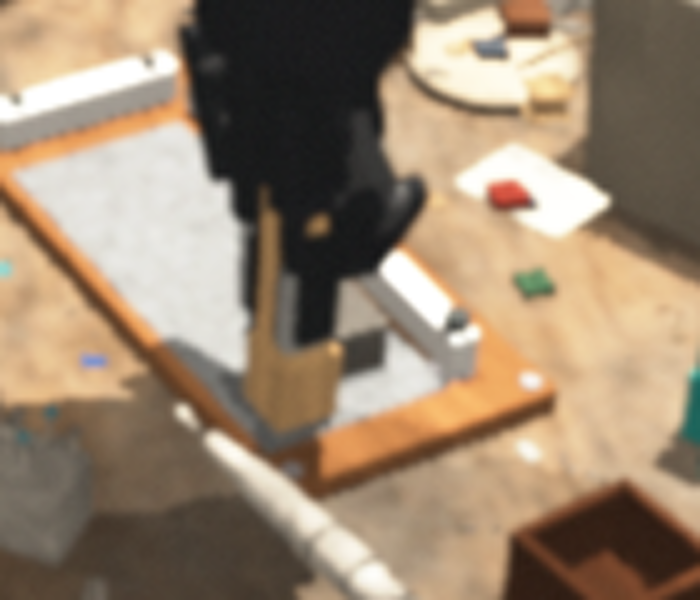

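Request:
play_rows([
  [1, [4, -4, 1.5], 0],
  [1, [8, -8, 1.5], 0],
  [1, [10, -10, 1.5], 0],
  [1, [12, -12, 1.5], 0],
  [1, [14, -14, 1.5], 0],
])

```text
clock: 6.55
eef_pos: [500.2, -176.1, 57.6]
ee_rot: [1.0, 0.015, -0.001, -0.0]
force: [-1.1, -3.8, 0.9]
grip_width: 19.1
```

Request:
play_rows([
  [1, [2, -2, 0], 0],
  [1, [4, -4, 0], 0],
  [1, [6, -6, 0], 0],
  [1, [6, -6, 0], 0],
])

```text
clock: 7.05
eef_pos: [506.3, -169.6, 57.5]
ee_rot: [1.0, 0.016, -0.001, -0.0]
force: [-0.6, -1.5, -0.3]
grip_width: 19.2
```

Request:
play_rows([
  [1, [1.5, -1.5, 0], 0],
  [1, [3, -3, 0], 0],
  [1, [3, -3, 0], 0],
])

```text
clock: 7.42
eef_pos: [509.3, -166.4, 57.5]
ee_rot: [1.0, 0.016, -0.001, -0.0]
force: [-0.9, -1.4, 0.4]
grip_width: 19.1
```

Request:
play_rows([
  [1, [1, -1, 0], 0],
  [1, [2, -2, 0], 0],
  [1, [2, -2, 0], 0],
])

```text
clock: 7.8
eef_pos: [511.3, -164.2, 57.5]
ee_rot: [1.0, 0.016, -0.001, -0.0]
force: [-2.2, -2.0, 0.7]
grip_width: 19.7
```

Request:
play_rows([
  [1, [0.7, -1, 0], 0],
  [1, [1.4, -1.5, 0], 0],
  [1, [1.4, -1.5, 0], 0],
])

```text
clock: 8.18
eef_pos: [512.7, -162.6, 57.5]
ee_rot: [1.0, 0.016, -0.001, -0.0]
force: [-2.7, -1.8, 0.6]
grip_width: 19.3
```

```bash
python3 -c "
from h import *
s=robot.snapshot('top'); s2=robot.snapshot('scene')
A=rect_img(s,34,470,580,-220,-90,4); B=rect_img(s2,34,470,580,-220,-90,4)
save('seat',np.vstack([A,B]),.66)
print(robot.sense()['force'])
"
```

```text
[-1.37871568 -1.87970437  1.03672744]
```

View pics/seat.png

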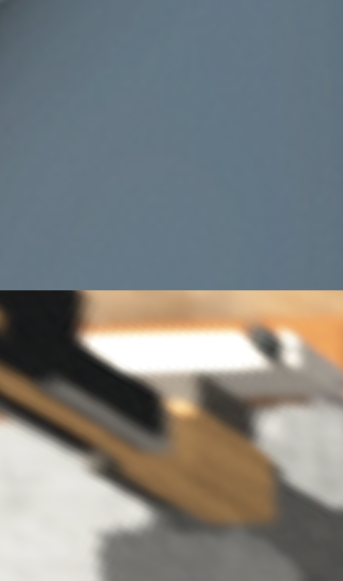

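Request:
play_rows([
  [1, [1, -0.5, 0], 0],
  [1, [1, -0.5, 0], 0],
])

```text
clock: 8.52
eef_pos: [513.7, -162.0, 57.5]
ee_rot: [1.0, 0.016, -0.001, -0.001]
force: [-3.2, -1.9, 2.6]
grip_width: 19.2
```

Request:
play_rows([
  [1, [1, -0.5, 0], 0],
  [1, [1, -0.5, 0], 0],
])

```text
clock: 8.78
eef_pos: [514.4, -161.5, 57.5]
ee_rot: [1.0, 0.016, -0.001, -0.0]
force: [-5.2, -3.8, 4.1]
grip_width: 19.0
```

Request:
play_rows([
  [1, [0.7, -3, 0], 0],
  [1, [0.7, -6, 0], 0],
  [1, [0.7, -9, 0], 0],
  [1, [0.7, -12, 0], 0],
  [1, [0.7, -15, 0], 0],
])

```text
clock: 9.4
eef_pos: [514.0, -147.7, 57.5]
ee_rot: [1.0, 0.015, -0.002, 0.001]
force: [-8.5, -12.2, 6.0]
grip_width: 19.6
```

Request:
play_rows([
  [1, [0.1, -0.5, 0], 0],
  [1, [0.1, -0.5, 0], 0],
])

```text
clock: 9.65
eef_pos: [513.9, -147.5, 57.5]
ee_rot: [1.0, 0.015, -0.002, 0.001]
force: [-4.4, -4.8, 3.0]
grip_width: 19.4
```

```bash
python3 -c "
from h import *
s=robot.snapshot('scene'); save('feed1',s['image'][200:320,280:420],5)
print(rel([0,0,57],.031),robot.sense()['torque'])
"
```

```text
(array([-509.2, -163. ,    2.4]), -0.001, 'cur yaw', 0.0302, array([ 513.9, -147.5,   57.5]), array([-4.51, -3.97,  2.84]), 9.7) [-1.15238271  1.07724972  0.00963577]
```

View pics/feed1.png

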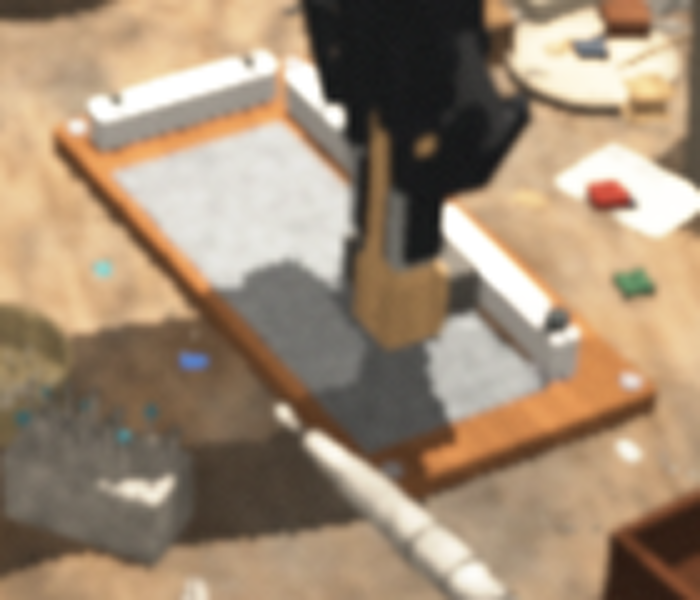

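Request:
play_rows([
  [1, [0.3, -3, 0], 0],
  [1, [0.3, -6, 0], 0],
  [1, [0.3, -9, 0], 0],
  [1, [0.3, -12, 0], 0],
  [1, [0.3, -15, 0], 0],
])

```text
clock: 10.32
eef_pos: [513.5, -133.4, 57.5]
ee_rot: [1.0, 0.015, -0.003, 0.002]
force: [-5.2, -9.1, 3.3]
grip_width: 19.2
```

Request:
play_rows([
  [1, [0.3, -3, 0], 0],
  [1, [0.3, -6, 0], 0],
  [1, [0.3, -9, 0], 0],
  [1, [0.3, -12, 0], 0],
  [1, [0.3, -15, 0], 0],
])

```text
clock: 10.95
eef_pos: [513.1, -119.3, 57.5]
ee_rot: [1.0, 0.014, -0.003, 0.003]
force: [-5.8, -10.9, 4.3]
grip_width: 19.8
```

Request:
play_rows([
  [1, [0.3, -3, 0], 0],
  [1, [0.3, -6, 0], 0],
  [1, [0.3, -9, 0], 0],
  [1, [0.3, -12, 0], 0],
  [1, [0.3, -15, 0], 0],
])

```text
clock: 11.58
eef_pos: [512.6, -105.3, 57.5]
ee_rot: [1.0, 0.014, -0.003, 0.005]
force: [-6.0, -11.1, 4.4]
grip_width: 19.3
```

Request:
play_rows([
  [1, [0.3, -3, 0], -0.003],
  [1, [0.3, -6, 0], -0.003],
  [1, [0.2, -9, 0], -0.003],
  [1, [0.2, -12, 0], -0.003],
  [1, [0.2, -15, 0], -0.003],
])

```text
clock: 12.2
eef_pos: [512.2, -91.2, 57.5]
ee_rot: [1.0, 0.015, -0.003, 0.006]
force: [-5.0, -11.0, 4.5]
grip_width: 19.2
```

Request:
play_rows([
  [1, [0.3, -3, 0], 0],
  [1, [0.3, -6, 0], 0],
  [1, [0.3, -9, 0], 0],
  [1, [0.3, -12, 0], 0],
  [1, [0.3, -15, 0], 0],
])

```text
clock: 12.82
eef_pos: [511.8, -77.3, 57.5]
ee_rot: [1.0, 0.015, -0.004, 0.007]
force: [-6.7, -13.0, 6.7]
grip_width: 18.9
```

Request:
play_rows([
  [1, [0.1, -3, 0], 0],
  [1, [0.1, -6, 0], 0],
  [1, [0.1, -9, 0], 0],
  [1, [0.1, -12, 0], 0],
  [1, [0.1, -15, 0], 0],
])

```text
clock: 13.45
eef_pos: [511.3, -63.4, 57.5]
ee_rot: [1.0, 0.014, -0.004, 0.008]
force: [-6.0, -11.9, 6.4]
grip_width: 19.2
```

```bash
python3 -c "
from h import *
s=robot.snapshot('scene'); save('feed2',s['image'][190:310,270:410],5)
print(rel([0,0,57],.031),robot.sense()['torque'],robot.sense()['ee_rot'])
"
```

```text
(array([-509.3,  -77.7,    3.2]), -0.003, 'cur yaw', 0.0284, array([511.3, -63.1,  57.5]), array([ -5.9 , -10.63,   6.87]), 13.5) [-2.54563377  1.23946238 -0.10206457] [ 0.99985813  0.01422786 -0.00381822  0.00816811]
```

View pics/feed2.png

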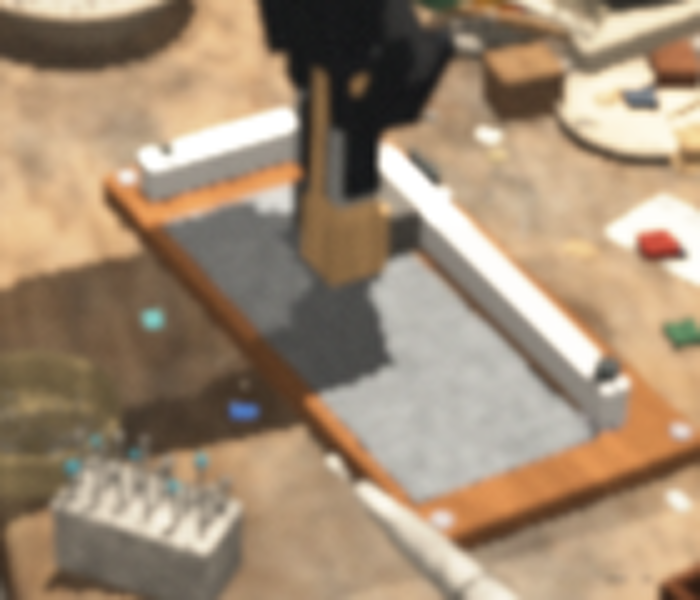

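Request:
play_rows([
  [1, [0.2, -3, 0], -0.003],
  [1, [0.2, -6, 0], -0.003],
  [1, [0.2, -9, 0], -0.003],
  [1, [0.2, -12, 0], -0.003],
  [1, [0.2, -15, 0], -0.003],
])

```text
clock: 14.12
eef_pos: [511.0, -49.2, 57.5]
ee_rot: [1.0, 0.015, -0.004, 0.01]
force: [-6.1, -13.1, 7.3]
grip_width: 19.0
```

Request:
play_rows([
  [1, [0.2, -3, 0], 0],
  [1, [0.2, -6, 0], 0],
  [1, [0.2, -9, 0], 0],
  [1, [0.2, -11, 0], 0],
  [1, [0.2, -13, 0], 0],
])

```text
clock: 14.75
eef_pos: [510.5, -37.4, 57.5]
ee_rot: [1.0, 0.015, -0.004, 0.011]
force: [-5.6, -13.0, 8.9]
grip_width: 19.3
```

Request:
play_rows([
  [1, [0.2, -2, 0], 0],
  [1, [0.2, -4, 0], 0],
  [1, [0.2, -6, 0], 0],
  [1, [0.2, -8, 0], 0],
])

```text
clock: 15.25
eef_pos: [510.3, -30.5, 57.5]
ee_rot: [1.0, 0.014, -0.004, 0.012]
force: [-5.3, -11.7, 7.1]
grip_width: 19.2
```

Request:
play_rows([
  [1, [0.2, -1.5, 0], 0],
  [1, [0.2, -2.5, 0], 0],
  [1, [0.2, -3, 0], 0],
])

```text
clock: 15.62
eef_pos: [510.2, -28.3, 57.5]
ee_rot: [1.0, 0.014, -0.004, 0.013]
force: [-5.3, -10.2, 4.4]
grip_width: 19.3
```

Request:
play_rows([
  [1, [0.2, -1, 0], 0],
  [1, [0.2, -2, 0], 0],
])

```text
clock: 15.88
eef_pos: [510.1, -27.2, 57.5]
ee_rot: [1.0, 0.014, -0.005, 0.014]
force: [-4.9, -10.3, 4.6]
grip_width: 19.2
```

Request:
play_rows([
  [1, [0.2, -1, 0], 0],
  [1, [0.2, -2, 0], 0],
])

```text
clock: 16.12
eef_pos: [510.1, -26.0, 57.5]
ee_rot: [1.0, 0.013, -0.005, 0.015]
force: [-4.8, -10.7, 5.5]
grip_width: 18.9
```

Request:
play_rows([
  [1, [0.2, -1, 0], 0],
  [1, [0.2, -2, 0], 0],
])

```text
clock: 16.38
eef_pos: [510.0, -24.8, 57.5]
ee_rot: [1.0, 0.013, -0.005, 0.016]
force: [-5.3, -9.7, 4.4]
grip_width: 18.7
```

Request:
play_rows([
  [1, [0.2, -1, 0], 0],
  [1, [0.2, -2, 0], 0],
])

```text
clock: 16.62
eef_pos: [510.0, -24.0, 57.5]
ee_rot: [1.0, 0.013, -0.005, 0.017]
force: [-4.7, -16.1, 5.8]
grip_width: 19.2
```

Request:
play_rows([
  [1, [0.1, -1.3, 0], 0],
  [1, [0.1, -1.3, 0], 0],
])

```text
clock: 16.88
eef_pos: [510.0, -24.0, 57.5]
ee_rot: [1.0, 0.012, -0.005, 0.019]
force: [-4.1, -13.5, 4.0]
grip_width: 19.4
```

```bash
python3 -c "
from h import *
s=robot.snapshot('scene'); save('home',s['image'][190:290,270:400],6)
print(rel([0,0,57],.031),robot.sense()['ee_rot'])
"
```

```text
(array([-509.2,  -36.6,    4.9]), -0.007, 'cur yaw', 0.0243, array([510. , -24. ,  57.5]), array([ -4.21, -12.87,   4.6 ]), 16.93) [ 0.99973332  0.01225622 -0.00534526  0.01882822]
```

View pics/home.png

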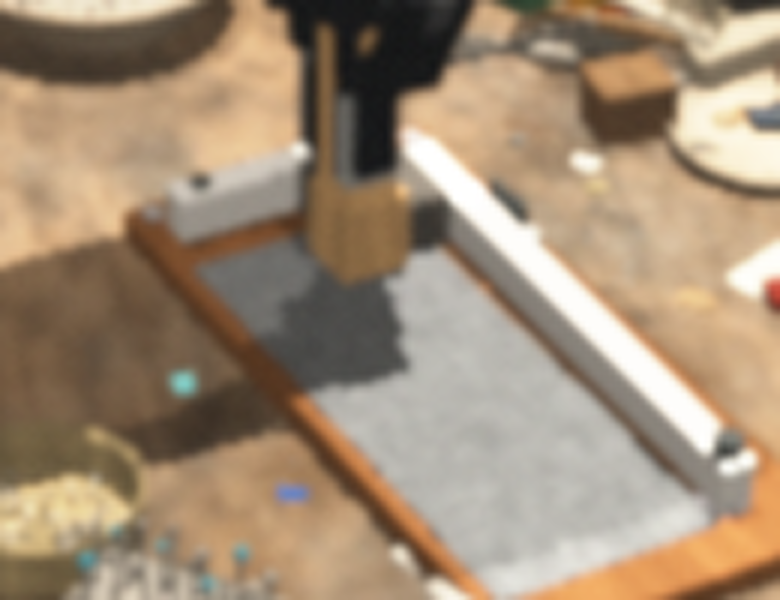

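Request:
play_rows([
  [1, [0.1, -1.2, 0], 0],
  [1, [0.1, -2, 0], 0],
  [1, [0.1, -2, 0], 0],
])

```text
clock: 17.3
eef_pos: [510.0, -23.8, 57.5]
ee_rot: [1.0, 0.012, -0.005, 0.021]
force: [-4.2, -16.8, 3.9]
grip_width: 18.9
```

Request:
play_rows([
  [1, [-2, 3, 0], 0],
  [1, [-6, 8, 0], 0],
  [1, [-12, 14, 0], 0],
  [1, [-12, 14, -40], 0],
  [1, [-12, 14, -80], 0],
])

```text
clock: 17.92
eef_pos: [498.4, -34.8, 139.1]
ee_rot: [1.0, 0.012, -0.006, 0.021]
force: [0.7, 0.0, -0.4]
grip_width: 19.5
```

```bash
cat >> h.py <<'E'
def back(h):
    R=Ro.from_quat(robot.sense()["ee_rot"]).as_matrix(); d=Ro.from_euler('z',.12-np.arctan2(R[1,0],R[0,0])).as_matrix()@R[:,2]
    b=np.array([544.5,-322.9,5+h]); return rel(b-42*d,.12),R[:,2].round(4)
E
python3 -c "
from h import *
print(back(115)); print(back(0))
s=robot.snapshot('scene'); save('after',s['image'][170:290,260:400],5)
"
```

```text
((array([ 39.6, 288. , -11.6]), -0.097, 'cur yaw', 0.0228, array([498.4, -34.8, 139.1]), array([ 0.71,  0.  , -0.41]), 17.93), array([-0.0112, -0.0412, -0.9991]))
((array([ 41. , 283.3, 103.3]), -0.097, 'cur yaw', 0.0228, array([498.4, -34.8, 139.1]), array([ 0.71,  0.  , -0.41]), 17.93), array([-0.0112, -0.0412, -0.9991]))
```

View pics/after.png

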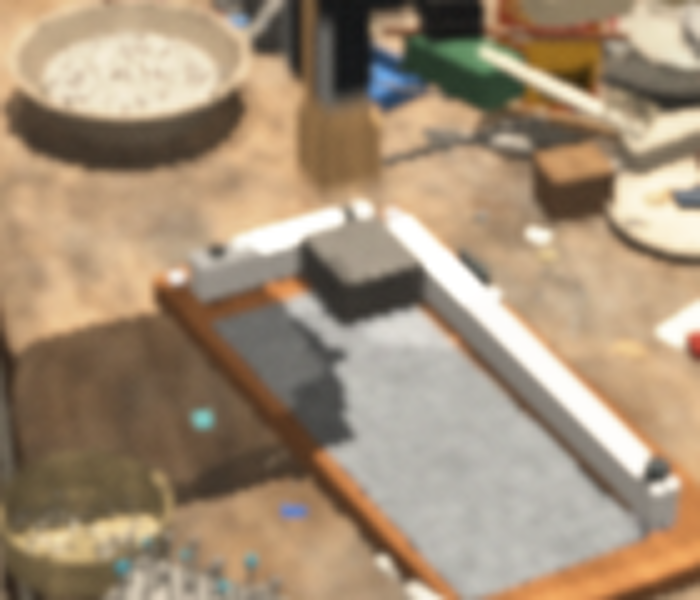

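Request:
play_rows([
  [1, [8, 60, -11], -0.02],
  [1, [16, 120, -11], -0.04],
  [1, [24, 180, -11], -0.07],
  [1, [33, 240, -11], -0.097],
  [1, [39.6, 285, -11.6], -0.097],
])

```text
clock: 18.6
eef_pos: [546.6, -320.6, 167.2]
ee_rot: [0.998, 0.06, -0.004, 0.021]
force: [1.4, 1.0, -1.1]
grip_width: 19.4
```

Request:
play_rows([
  [1, [0, 0, 0], 0],
  [1, [0, 0, 0], 0],
])

```text
clock: 18.85
eef_pos: [546.2, -320.5, 166.8]
ee_rot: [0.998, 0.059, -0.004, 0.02]
force: [0.2, 0.4, 0.3]
grip_width: 19.1
```

```bash
python3 -c "
from h import *
print(back(60)); print(back(1.5))
"
```

```text
((array([-1. , -1.8, 59.8]), -0.001, 'cur yaw', 0.1188, array([ 546.2, -320.5,  166.8]), array([0.18, 0.36, 0.28]), 18.85), array([-0.0051, -0.0408, -0.9992]))
((array([ -0.4,  -4.2, 118.3]), -0.001, 'cur yaw', 0.1188, array([ 546.2, -320.5,  166.8]), array([0.18, 0.36, 0.28]), 18.85), array([-0.0051, -0.0408, -0.9992]))
```

Request:
play_rows([
  [1, [-0.5, -1, 30], 0],
  [1, [-1, -1.8, 60], 0],
  [1, [-1, -1.8, 60], 0],
])

```text
clock: 19.23
eef_pos: [543.3, -319.3, 105.1]
ee_rot: [0.998, 0.06, -0.005, 0.019]
force: [0.3, -0.2, 0.7]
grip_width: 19.2
```

```bash
python3 -c "
from h import *
print(back(60)); print(back(1.5))
s=robot.snapshot('scene'); np.savez('scene3.npz',**{k:s[k] for k in('image','range_z','intrinsics','R','t')})
save('ret',s['image'][230:350,370:490],6)
"
```

```text
((array([ 1.2,  2.2, -1.8]), 0.0, 'cur yaw', 0.1201, array([ 543.3, -319.3,  105.1]), array([ 0.28, -0.23,  0.75]), 19.23), array([-0.0083, -0.0386, -0.9992]))
((array([ 2. ,  0. , 56.7]), 0.0, 'cur yaw', 0.1201, array([ 543.3, -319.3,  105.1]), array([ 0.28, -0.23,  0.75]), 19.23), array([-0.0083, -0.0386, -0.9992]))
```

View pics/ret.png

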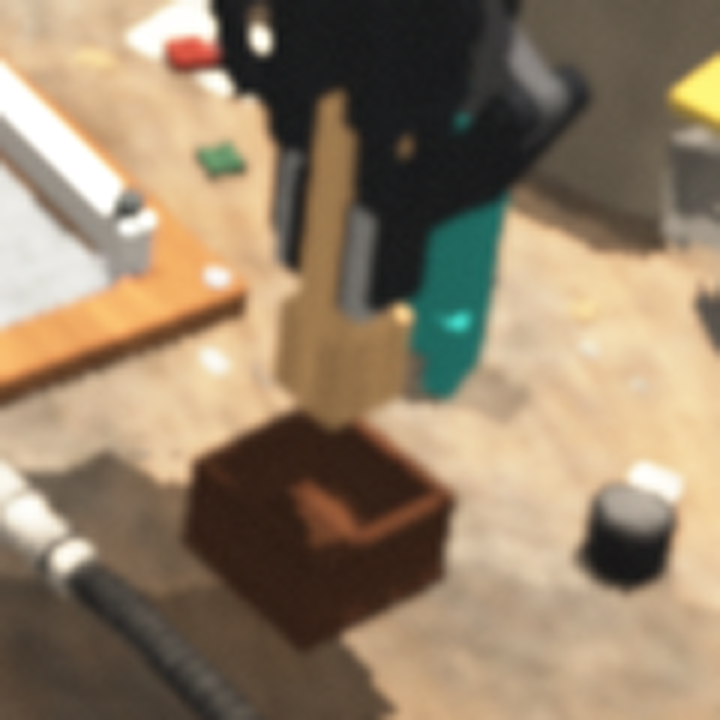

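Run:
```python
from h import *
s=dict(np.load("scene3.npz")); K,R,t=s["intrinsics"],s["R"],s["t"]; C=-R.T@t
for u,v,n,z in ((332,432,"corner (goal 539,-332.5)",63),(277,387,"cheek (537.3,-308.5)",63),(410,398,"heel (563.8,-332.6)",63),(190,465,"H",34),(452,497,"H",34),(310,565,"H front",34)):
    d=R.T@np.linalg.inv(K)@np.array([370+u/6-.4,230+v/6-.4,1]); p=C+d*(z-C[2])/d[2]; print(n,p.round(1))
```

```text
corner (goal 539,-332.5) [ 535.5 -333.2   63. ]
cheek (537.3,-308.5) [ 532.3 -310.8   63. ]
heel (563.8,-332.6) [ 563.3 -330.7   63. ]
H [ 512.5 -301.6   34. ]
H [ 572.  -344.7   34. ]
H front [ 520.4 -350.2   34. ]
```

Request:
play_rows([
  [1, [0.8, -0.8, 20], 0],
  [1, [1, -1.6, 40], 0],
  [1, [1.2, -2, 50], 0],
  [1, [1.3, -2.1, 54], 0],
  [1, [1.3, -2.1, 55.5], 0],
])

```text
clock: 19.9
eef_pos: [545.4, -320.1, 52.1]
ee_rot: [0.998, 0.06, -0.004, 0.02]
force: [-0.0, -0.6, -0.4]
grip_width: 19.0
```

Request:
play_rows([
  [1, [-0.5, 0, 1.5], 0],
  [1, [-0.5, 0, 3], 0],
  [1, [-0.5, 0, 4], 0],
])

```text
clock: 20.27
eef_pos: [544.9, -320.4, 48.2]
ee_rot: [0.998, 0.06, -0.004, 0.02]
force: [0.0, 0.4, -1.0]
grip_width: 19.6
```

Request:
play_rows([
  [1, [0, 0, 0.7], 0],
  [1, [0, 0, 0.7], 0],
])

```text
clock: 20.52
eef_pos: [544.9, -320.4, 47.4]
ee_rot: [0.998, 0.06, -0.004, 0.02]
force: [-0.3, -0.1, -0.3]
grip_width: 19.0
```

Request:
play_rows([
  [1, [0, 0, 0.8], 0],
  [1, [0, 0, 0.8], 0],
])

```text
clock: 20.78
eef_pos: [545.0, -320.5, 47.2]
ee_rot: [0.998, 0.06, -0.004, 0.02]
force: [-0.8, 0.4, 6.9]
grip_width: 19.0
```

Request:
play_rows([
  [1, [0, 0, 0.8], 0],
  [1, [0, 0, 0.8], 0],
])

```text
clock: 21.02
eef_pos: [545.1, -320.5, 47.1]
ee_rot: [0.998, 0.06, -0.003, 0.02]
force: [-4.1, 2.7, 11.8]
grip_width: 19.5
```

Request:
play_rows([
  [1, [0, 0, -0.3], 0],
  [0.65, [0, 0, -0.3], 0],
  [0.6, [0, 0, -0.3], 0],
  [0.3, [0, 0, -0.3], 0],
  [0, [0, 0, -0.3], 0],
])

```text
clock: 21.65
eef_pos: [545.1, -320.5, 47.4]
ee_rot: [0.998, 0.06, -0.003, 0.02]
force: [-0.0, 0.4, 0.7]
grip_width: 69.3
```

Request:
play_rows([
  [0, [0, 0, 0], 0],
  [0, [0, 0, 0], 0],
  [0, [0, 1, -30], 0],
  [0, [0, 3, -80], 0],
  [0, [0, 4, -120], 0],
])

```text
clock: 22.28
eef_pos: [546.2, -319.6, 169.4]
ee_rot: [0.998, 0.06, -0.003, 0.021]
force: [0.0, 0.4, -0.5]
grip_width: 84.9
```

Request:
play_rows([
  [0, [-60, 20, -10], 0],
  [0, [-120, 40, -20], 0],
  [0, [-180, 60, -20], 0],
  [0, [-230, 80, -20], 0],
  [0, [-230, 80, -20], 0],
])

```text
clock: 22.9
eef_pos: [324.5, -427.2, 195.0]
ee_rot: [0.998, 0.058, -0.003, 0.021]
force: [0.1, 0.1, 0.5]
grip_width: 85.5
```

Run:
```python
from h import *
import m
s=robot.snapshot("top"); m.go(s)
c=robot.snapshot("scene"); im=np.hstack([cv2.resize(s["image"][170:340,170:450],None,fx=1.43,fy=1.43),cv2.resize(c["image"][170:350,250:480],None,fx=1.3522,fy=1.3522)[:243]])
save("final",im,1.1)
print(robot.sense()["clock"],robot.sense()["eef_pos"],robot.sense()["force"])
for n in "gold_tin bur_block filings_pan push_stick".split(): print(n,[np.array(d["rect"]).round(1) for d in robot.search_frame(s,n)[:2]])
```

```text
board (array([ 528.8, -131.1], dtype=float32), (521.448974609375, -86.55349731445312), (122.71601867675781, 267.73651123046875), 3.0409796237945557, 5470.5)
fence (array([557.6, -86.4], dtype=float32), (558.5209350585938, -85.97695922851562), (14.880391120910645, 196.3756866455078), 1.7126528024673462, 2381.75)
fence face top edge x at y=-150,-75,0 [553.3 551.  548.6] slope -0.0313 res 0.46307355483500373
stop (array([507.1,  25.2], dtype=float32), (507.0670471191406, 25.35028839111328), (87.25314331054688, 14.691120147705078), 2.327815055847168, 1052.25)
block (array([529.5,  -3.2], dtype=float32), (529.25, -3.250001907348633), (36.49999237060547, 41.49999237060547), 0.0, 1496.5)
stick top (array([ 547.2, -322.2], dtype=float32), (547.0169067382812, -322.2476806640625), (20.18817710876465, 19.180479049682617), 7.853313446044922, 355.5)
holder (array([ 539.8, -313.5], dtype=float32), (542.0076904296875, -316.5615539550781), (60.777015686035156, 60.90105438232422), 7.125016689300537, 3014.5)
23.0 [ 327.2 -425.9  194.7] [0.4 0.4 0.2]
gold_tin [array([325.2, 308.8,  29.5,  22.2])]
bur_block [array([288.8, 239.3,  18.9,  16.4]), array([360. , 304.4,  24.8,  21.1])]
filings_pan [array([202.6, 246.8,  47.1,  43.7])]
push_stick [array([417.9, 229.2,  17. ,  15.9]), array([393. , 194.8,  14.7,  19. ])]
```

View pics/final.png

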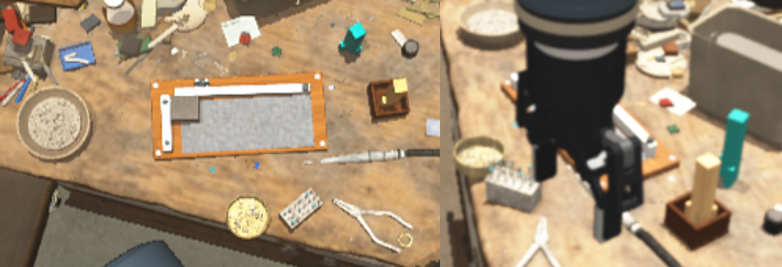

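```bash
python3 -c "
from station import robot
print(robot.finish_job())"
```

```text
the job is handed in; nothing more can be done
None
```

The job is done and handed in at about 23 s of robot time. I took the wooden stick from its holder and left the turquoise look-alike alone. I pressed the block to the fence with the notched foot, fed it along to the stop, and stood the stick back in its holder.

**Forces:**

| Where | Largest tool force read at the end of a call | Limit |
|---|---|---|
| Across the fence (tool x) | about 8.5 N once, otherwise about 4–7 N | 15 N |
| Toward the stop (tool y) | about 17 N, including about 10–13 N of sliding drag | 25 N |

These are readings between moves, so short peaks inside a call were not seen.

**Last checks:**
- **Block:** its centre measured (529.5, -3.2). That puts its front at y ≈ 18.8, against a stop face at about 18.3–19.5. Its far side is at x ≈ 548.5, against a fence face at about 548.7. The block mask read a little small, 36.5 × 41.5 mm, and so a millimetre or two uncertain.
- **Stick:** it is upright in the holder, its top within about 1 mm of where it started.
- **Bystanders:** the gold tin, bur block, filings pan and turquoise stick are unmoved to within about 2 px. The gold tin and the turquoise stick both have partly changed outlines. I did not re-measure the forming block, though it looks in place in the last picture.
- **Off:** the tool drifted about 0.04 rad out of vertical during the feed, because each call restarted from the measured pose. It only meant setting the stick down slightly tilted, and it settled upright. The network also gave one stray "bur_block" detection on the steel block.

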